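Set and start the free-standing etching timer

ROBOT

A 7-joint arm with a two-finger parallel gripper is mounted at the origin on a cart in front of the work surface, level with it; the furniture and walls round the work are solid. World frame = base frame: x ahead of the robot, y to its left, z up, the work surface at z = 0. Lengths are in mm, angles in rad, forces in N, time in s.
With the tool pointing down it reaches from about 425 to 1025 mm from the base axis. Payload 3.6 kg.
Tool frame: the origin (TCP) lies midway between the tips of the shut fingers; the grasp point (between the pads) lies 19 mm behind it; x points along the fingers, y is the direction in which the jaws open and shut, and the axes are right-handed (so a half turn about x gives the same grasp; the last joint's range is limited). The gripper opens to 85 mm and grips with 20 to 120 N. Pads are 22 mm wide; open, the fingers measure 114 mm over their backs; the gripper's body (76 mm by 85 mm) begins 54 mm behind the grasp point. The pads swing forward as they close: fully open they stand 13 mm farther back than shut.
Start: joints at [1.026, 0.591, 0.048, 1.609, -0.033, 0.943, -0.034], TCP at [315.874, -652.574, 231.302] pointing down, gripper open.
Joint ranges: [-2.69, 2.69], [-0.47, 2.24], [-1.27, 1.36], [0.19, 2.51], [-1.53, 4.68], [0.08, 2.07], [-3.09, 3.09]. Speed limits (rad/s): [2.57, 2.57, 3.14, 3.14, 3.14, 3.14, 3.14].

INTERFACE

Orientations are given as a rotation vector (axis times angle).
In Python, from workcell import observe, vision, env, nets gives the robot as it stands.
- The arm moves only by the tool send_rows, never from a script. Its argument "targets" is a list of rows, each a list of 2 entries, a list of its own where there are three numbers: the shift along the tool's x, y, z in cm, then the turn about the tool's x in rad. In form: [[[dx, dy, dz], twist], ...]. A call has 1 to 10 rows; each row is the pose to reach, as a shift and turn from the pose measured when the call began, along the tool's axes at that moment; what a row does not reach only later rows make up. A row lasts 1/8 s, in which the tool goes at most 62.5 mm and 10.7 degrees, less where a joint would pass 70% of its speed; a pose out of reach is approached as far as the arm can. A call with a gripper value outside its range is refused whole. "hand" is the opening, from -1 (shut) to 1 (fully open), set as the call begins (left out, the last holds). The fingers move at their own pace and stop on an object; "grip_force" is the grip in N (left out, the last holds). Time passes only in rows, so rows that repeat a pose let the fingers close. It gives the time, the measured TCP pose, the force and the opening at its end, in the units of the state.
- observe(): the state, without advancing time (a new reading comes with each control period).
- vision.grab_frame(name): name is "side" or "top" or "wrist"; returns the picture (384x512x3 uint8, blue, green, red); there is no depth.
- vision.calibration(name): a dict with "fx", "fy", "cx", "cy" (pixels), "rvec" (rotation vector, rad) and "tvec" (3), from world to camera coordinates, as OpenCV has them; the wrist camera has in their place "T_tool_cam" (4x4, takes a point from camera to tool coordinates, whose origin is the TCP and whose axes are the tool frame's). Camera axes: x right, y down, z forward; pixel columns grow to the right and rows downward; lengths in mm; the calibration is good to about 2 mm. A picture is of the moment at which its call begins: read the wrist's pose just before it. calibration takes no time and is no camera call.
- env.sign_off(): hands the job in, once; it reports no verdict.
Trained networks look in the newest picture that a camera, given by its name, has taken for a name from the list of things; names that differ only in an ending like _2 or _b are one class to them, and where a whole thing is asked for, a point or a joint stands for the part that bears it (a point fixed in the world has none). Each returns a list of dicts, best first, with "p" (0 to 1); they miss things now and then, are a little off and sometimes report something else, mostly with a low value. They report only what shows in the picture. A call takes as long as a camera call.
- nets.find_in(camera, target): "extent" ([left, top, right, bottom] in pixels, round what is visible of it).
- nets.spot_point(camera, target): "point" ([row, column] in pixels: a listed point, or the origin of a listed thing).
The state is a dict: "time": time; "qpos": joint angles; "joint_velocities": joint speeds; "joint_efforts": joint torques, N m; "tcp_pos": TCP position; "tcp_rot": TCP orientation; "force": force on the tool from outside, world axes, zero at the start; "moment": the same for the moment, N m; "width": finger opening in mm.
Only numpy, scipy, OpenCV 4.12 (cv2) and the standard library are available. Lean on these libraries where they do the work, as an engineer would, in place of code of your own. Each camera call takes 0.05 s, during which the arm holds its last target. There are 200 camera calls.

TASK

Set the etching timer that stands loose on the glass plate: press its knob down firmly, but not hard, so that the light case does not spin or slide on the slippery glass, and turn the knob clockwise until its white pointer stands at the red mark on the dial. Then let go of the knob and press the green start button fully down, let it come back up, and leave the timer where it stood and the knob at the mark; do not disturb the jar and the two specimens.

Things in the scene. Friction and masses are not known exactly. Their poses are not given: they have to be found in the camera images.
- timer: white bench timer, a loose box 110 (its x) x 150 (its y) x 46 mm, 0.3 kg, on four hard feet of 14 mm at x = +-45, y = +-62 mm that slide easily on the glass (friction about 0.2). Origin: centre of the underside of the feet; z up. The knob's axis is at x = 0, y = +22 mm, the button's at x = 0, y = -50 mm. Pressing it on the plate with more than 30 N overloads the thin case: a failure
- knob (a joint): angle of the knob, 0 to 2.6 rad, grows clockwise seen from above; starts at 0 to 0.4, stays where left; at 0 it points to the timer's (-x, +y) diagonal. It is stiff (0.18 N m): unless pressed down with more than 8 to 13 N (friction varies) the case spins with it. 15 to 18 N on the knob holds it
- knob_top (a point): centre of the knob's top face, 87 mm above the timer's origin, on the turning axis; its x axis is the pointer's direction. The knob is a round grey grip, 32 mm in diameter, 29 mm high, on a black skirt, a disc of 64 mm x 7 mm that turns with it and whose top lies 29 mm below this point. The grip can be taken at any yaw; finger tips can press on the skirt
- pointer_tip (a point): outer tip of the white pointer on the knob's skirt, 38 mm from the knob's axis, turns with the knob
- mark (a joint): angle of the red mark, on the same scale and sense as the knob's: the knob points at the mark when both angles are equal. It cannot be touched or moved; it stands at 1.0 to 1.5 rad
- mark_tip (a point): the point of the red mark, a flat tab 10 mm wide lying on the dial, that the pointer tip must stand at, 38 mm from the knob's axis
- start_button (a joint): travel of the green start button, 0 up to 0.005 m fully down; a spring pushes it back up, about 1.4 N at first and 3.4 N at the bottom
- button_top (a point): centre of the top of the round green button, 24 mm in diameter, 55 mm above the timer's origin when up; it goes down vertically
- glass_plate: smooth pale blue-grey glass plate, 240 x 340 x 8 mm, fixed on the bench; the timer, the jar and the specimens stand on it. Origin: centre of its underside
- polish_jar: white jar with a blue cap, on the glass plate, 50 mm in diameter, 52 mm high, loose; origin at the centre of its underside; leave it alone
- green_specimen: green round specimen, 30 mm in diameter, 15 mm high, loose; origin at the centre of its underside; leave it alone
- black_specimen: black round specimen, 30 mm in diameter, 16 mm high, loose; origin at the centre of its underside; leave it alone
- timer_left_end (a point): middle of the timer's +y end face, 25 mm up; must stay within 15 mm of its start
- timer_right_end (a point): middle of the timer's -y end face, 25 mm up; must stay within 15 mm of its start

How it is judged:
By the outcome, as a careful person would: the job done as asked, in the order asked, and still so for the second after the job is handed in, with the robot touching nothing.
It also fails if it takes over 54 s, if anything falls off the work surface, if the arm or the gripper's body presses on something with over 40 N, if the wrist force passes 120 N, or if a joint passes its speed limit or range.

## Working session

There is one attempt and no reset: what is moved stays moved. The work goes in short steps, Python scripts to look and compute and a tool call to move; the robot and the scene stay as the last step left them, time stands still between calls to the robot, and variables do not carry over. Pictures are saved under pics/ and viewed, about 8 in all and at most 12, crops included, and the job is handed in when it is done.

Besides the shell and the picture viewer there is one more tool, called as name(argument=value, ...), one argument or row to a line, values as JSON. send_rows: Moves the arm, as the interface text tells. Its arguments: {"type":"object","properties":{"targets":{"type":"array","items":{"type":"array"}},"hand":{"type":"number"},"grip_force":{"type":"number"}},"required":["targets"]}

```bash
mkdir -p pics
cat > h.py <<'E'
import numpy as np, cv2
from scipy.spatial.transform import Rotation as R
from workcell import observe, vision, env, nets
def cam(name):
    c=vision.calibration(name); K=np.array([[c['fx'],0,c['cx']],[0,c['fy'],c['cy']],[0,0,1]])
    if 'rvec' in c:
        Rm=R.from_rotvec(np.ravel(c['rvec'])).as_matrix(); t=np.ravel(c['tvec'])
    else:
        s=observe(); T=np.eye(4); T[:3,:3]=R.from_rotvec(s['tcp_rot']).as_matrix(); T[:3,3]=s['tcp_pos']
        W=np.linalg.inv(T@np.array(c['T_tool_cam'])); Rm=W[:3,:3]; t=W[:3,3]
    return K,Rm,t
def ray_z(C,rc,z):
    K,Rm,t=C; d=Rm.T@np.linalg.solve(K,[rc[1],rc[0],1]); o=-Rm.T@t
    return o+d*(z-o[2])/d[2]
def proj(C,p):
    K,Rm,t=C; q=K@(Rm@np.array(p)+t); return q[:2]/q[2]
E
python3 - <<'E'
from h import *
ims=[]
for n in ['top','side']:
    im=vision.grab_frame(n); cv2.imwrite(f'pics/{n}0.png',im)
    C=cam(n)
    for k,z in [('knob_top',95),('pointer_tip',70),('mark_tip',55),('button_top',63),('timer_left_end',33),('timer_right_end',33),('timer',8),('polish_jar',8),('green_specimen',8),('black_specimen',8)]:
        for d in nets.spot_point(n,k)[:1]: print(n,k,round(d['p'],2),np.round(d['point'],1),np.round(ray_z(C,d['point'],z),1))
s=observe();print(s)
print(R.from_rotvec(s['tcp_rot']).as_matrix().round(3)); print(vision.calibration('wrist'))
E
```

```text
top knob_top 0.89 [196.8 205.2] [536.8 276.8  95. ]
top pointer_tip 0.89 [206.2 198.4] [519.2 295.1  70. ]
top mark_tip 0.43 [189.5 199. ] [561.1 296.9  55. ]
top button_top 0.45 [199.1 242.5] [537.  194.3  63. ]
top timer_left_end 0.88 [199.9 190.5] [540.  319.9  33. ]
top timer_right_end 0.61 [203.7 251.7] [530.8 173.   33. ]
top timer 0.79 [203.3 222.1] [535.7 246.    8. ]
top polish_jar 0.95 [231.8 305.2] [465.6  42.7   8. ]
top green_specimen 0.46 [199.5 306.2] [545.3  38.4   8. ]
top black_specimen 0.69 [200.6 240.7] [542.4 200.2   8. ]
side knob_top 0.96 [133.8 239.5] [532.2 269.6  95. ]
side pointer_tip 0.81 [138.2 226.8] [514.9 292.7  70. ]
side mark_tip 0.35 [131.5 240.5] [552.5 306.6  55. ]
side button_top 0.43 [134.1 241.4] [547.5 293.   63. ]
side timer_left_end 0.59 [136.2 234.7] [544.5 319.4  33. ]
side timer_right_end 0.77 [190.  259.9] [520.8 174.5  33. ]
side timer 0.74 [170.3 247.1] [531.5 245.6   8. ]
side polish_jar 0.68 [262.2 273.4] [471.   41.9   8. ]
side green_specimen 0.54 [241.  309.5] [549.9  44.7   8. ]
side black_specimen 0.86 [271.1 232.1] [399.7  64.2
[... 541 characters left out ...]
0.452011  , -1.9713029 ]), 'force': array([ 0.02371213,  1.13510632, -0.50837849]), 'moment': array([-0.02235624,  0.02934118,  0.00932959]), 'width': 85.76234111465322}
[[-0.     0.436 -0.9  ]
 [-0.    -0.9   -0.436]
 [-1.    -0.     0.   ]]
{'fx': 278.9017697144006, 'fy': 278.9017697144006, 'cx': 258.45790261954545, 'cy': 190.6613219661142, 'T_tool_cam': array([[-1.30370709e-03, -3.24761327e-01,  9.45795105e-01,
        -1.41999626e+02],
       [ 9.99998951e-01,  1.74241740e-04,  1.43825306e-03,
         6.87508168e-01],
       [-6.31885957e-04,  9.45795987e-01,  3.24760759e-01,
        -8.40638935e+01],
       [ 0.00000000e+00,  0.00000000e+00,  0.00000000e+00,
         1.00000000e+00]])}
```

View pics/top0.png

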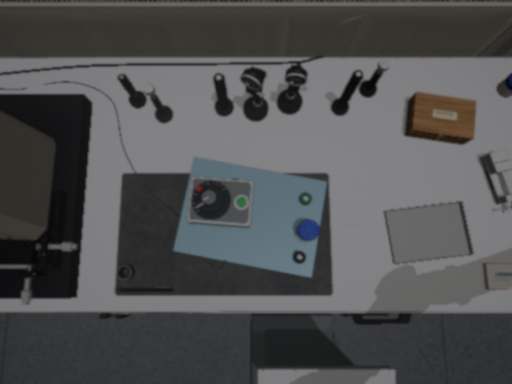

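View pics/side0.png

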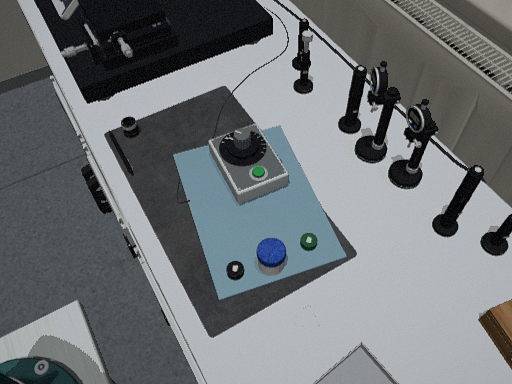

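Top view: the timer is at about (222,203), the knob near (208,199), the red mark near (198,187), the pointer at lower left and the button at (241,202). The side view agrees. I'll move over the knob.

send_rows(
  targets=[
    [[0, -3.7, -3], 0],
    [[0, -7.4, -6], 0],
    [[0, -11.1, -9], 0],
    [[0, -14.8, -12], 0],
    [[0, -18.5, -15], 0],
    [[0, -22.2, -18], 0],
    [[0, -25.9, -21], 0],
    [[0, -29.6, -24], 0],
    [[0, -33.3, -27], 0],
    [[0, -37, -30], 0],
  ],
  hand=0.3,
  grip_force=30,
)

```text
time: 2.35
tcp_pos: [425.2, -187.5, 231.7]
tcp_rot: [1.972, 0.451, -1.97]
force: [1.7, 0.1, -0.0]
width: 55.5
```

send_rows(
  targets=[
    [[0.3, -3.7, -3], -0.15],
    [[0.6, -7.4, -6], -0.3],
    [[0.9, -11.1, -9], -0.45],
    [[1.2, -14.8, -12], -0.6],
    [[1.5, -18.5, -15], -0.75],
    [[1.8, -22.2, -18], -0.9],
    [[2.1, -25.9, -21], -1.05],
    [[2.4, -29.6, -24], -1.2],
    [[2.7, -33.3, -27], -1.35],
    [[3, -36.8, -30], -1.5],
  ],
)

```text
time: 3.6
tcp_pos: [535.5, 276.0, 201.8]
tcp_rot: [0.922, 1.365, -0.921]
force: [0.1, 0.1, -0.3]
width: 55.5
```

```bash
cat > look.py <<'E'
from h import *
import sys
s=observe(); C=cam('wrist'); im=vision.grab_frame('wrist'); cv2.imwrite(f'pics/{sys.argv[1]}.png',cv2.resize(im,None,fx=1.5,fy=1.5))
print(s['time'],s['tcp_pos'].round(1),s['qpos'].round(2),s['force'].round(2),s['moment'].round(2),s['width'])
Rm=R.from_rotvec(s['tcp_rot']).as_matrix(); print(Rm.round(3).tolist())
for k,z in [('knob_top',95),('pointer_tip',66),('mark_tip',55),('button_top',63),('timer_left_end',33),('timer_right_end',33),('timer',8)]:
    for d in nets.spot_point('wrist',k)[:1]: print(k,round(d['p'],2),np.round(d['point'],1),np.round(ray_z(C,d['point'],z),1))
E
python3 look.py w1
```

```text
3.6 [535.5 276.  201.8] [-0.21  0.51 -0.47  1.9   0.32  0.8  -0.47] [ 0.11  0.13 -0.31] [-0.   -0.05 -0.04] 55.466700950654165
[[0.002, 0.927, 0.375], [-0.0, 0.375, -0.927], [-1.0, 0.002, 0.001]]
knob_top 0.61 [194.5 256.8] [537.1 269.5  95. ]
pointer_tip 0.79 [149.4 251.8] [518.3 302.4  66. ]
mark_tip 0.41 [171.1 289.7] [565.1 293.9  55. ]
button_top 0.75 [242.4 228.8] [533.5 193.   63. ]
timer_left_end 0.94 [135.6 278.3] [541.5 321.6  33. ]
timer_right_end 0.73 [242.  225.2] [532.2 174.7  33. ]
timer 0.98 [186.3 249.5] [535.9 246.9   8. ]
```

View pics/w1.png

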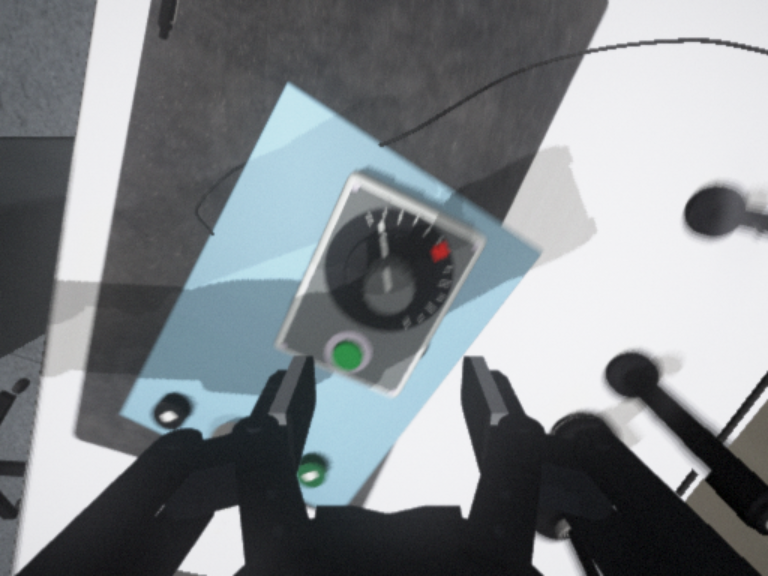

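The wrist view shows the knob, pointer, red mark and button clearly. The pointer and mark both come out about 38 mm from the knob axis, as they should. The turn needed is about 1.37 rad. I'll lower and look from closer.

send_rows(
  targets=[
    [[2, 0, 0.2], 0],
    [[4, 0, 0.4], 0],
    [[6, -0.1, 0.6], 0],
    [[7.7, -0.1, 0.7], 0],
    [[7.7, -0.1, 0.7], 0],
    [[7.7, -0.1, 0.7], 0],
  ],
)

```text
time: 4.75
tcp_pos: [537.2, 265.6, 125.1]
tcp_rot: [0.927, 1.362, -0.927]
force: [0.3, 0.6, 0.3]
width: 55.6
```

```bash
python3 look.py w2
```

```text
4.75 [537.2 265.6 125.1] [-0.24  0.6  -0.42  1.96  0.39  0.65 -0.53] [0.32 0.56 0.27] [0.03 0.   0.01] 55.57123278901954
[[0.002, 0.93, 0.368], [-0.002, 0.368, -0.93], [-1.0, 0.001, 0.002]]
knob_top 0.65 [219.7 259.7] [537.2 268.7  95. ]
pointer_tip 0.81 [156.5 250.8] [517.6 301.   66. ]
mark_tip 0.58 [179.4 303.6] [563.8 296.9  55. ]
button_top 0.88 [273.7 224.3] [533.5 196.   63. ]
timer_left_end 0.7 [138.  288.8] [543.2 320.3  33. ]
timer_right_end 0.75 [276.9 216.1] [531.2 167.8  33. ]
timer 0.71 [199.4 249.8] [535.5 248.    8. ]
```

View pics/w2.png

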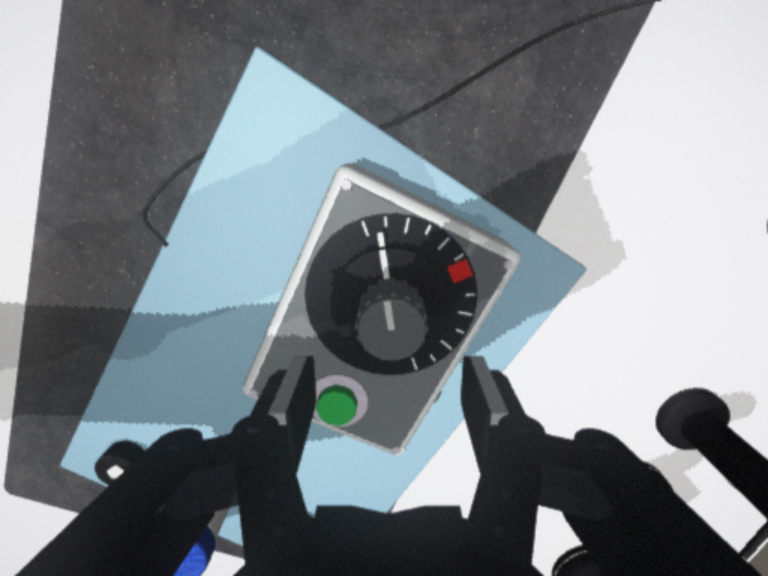

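Close view: the knob is at (537.2, 268.7), the pointer at picture (380,235) and the mark at (460,271). The turn is about 1.30 to 1.37 rad. I'll descend and grip.

send_rows(
  targets=[
    [[1.5, 0.1, -0.3], 0],
    [[3, 0.1, -0.3], 0],
    [[4.2, 0.1, -0.3], 0],
    [[5.1, 0.1, -0.3], 0],
    [[5.1, 0.1, -0.3], 0],
  ],
)

```text
time: 5.78
tcp_pos: [536.2, 268.2, 72.8]
tcp_rot: [0.925, 1.363, -0.929]
force: [-0.8, -0.0, -0.2]
width: 55.6
```

send_rows(
  targets=[
    [[0, 0, 0], 0],
    [[0, 0, 0], 0],
    [[0, 0, 0], 0],
    [[0, 0, 0], 0],
    [[0, 0, 0], 0],
    [[0, 0, 0], 0],
  ],
  hand=-1,
  grip_force=35,
)

```text
time: 6.52
tcp_pos: [536.6, 268.5, 73.2]
tcp_rot: [0.925, 1.362, -0.928]
force: [-0.0, 0.9, 4.7]
width: 30.8
```

```bash
python3 look.py w3
```

```text
6.525 [536.6 268.5  73.2] [-0.28  0.68 -0.37  1.98  0.44  0.56 -0.58] [-0.05  0.92  4.71] [ 0.02 -0.06 -0.02] 30.779679984747645
[[0.001, 0.93, 0.368], [-0.002, 0.368, -0.93], [-1.0, -0.0, 0.002]]
knob_top 0.62 [268.9 260.1] [537.7 268.9  95. ]
pointer_tip 0.78 [177.  248.5] [517.1 303.5  66. ]
mark_tip 0.85 [211.3 316.4] [565.3 295.2  55. ]
button_top 0.78 [323.  211.8] [531.4 195.2  63. ]
timer_left_end 0.67 [154.1 293.2] [541.4 319.7  33. ]
timer_right_end 0.62 [153.2 292.7] [540.8 320.1  33. ]
timer 0.71 [226.2 243.6] [532.8 246.    8. ]
```

send_rows(
  targets=[
    [[0.05, 0, 0], 0],
    [[0.1, 0, 0], 0],
    [[0.1, 0, 0], 0],
  ],
)

```text
time: 7.3
tcp_pos: [536.7, 268.5, 73.2]
tcp_rot: [0.925, 1.362, -0.928]
force: [-0.8, -1.1, 9.5]
width: 30.3
```

send_rows(
  targets=[
    [[0.14, 0, 0], 0],
    [[0.17, 0, 0], 0],
    [[0.17, 0, 0], 0],
  ],
)

```text
time: 7.68
tcp_pos: [536.7, 268.5, 73.1]
tcp_rot: [0.925, 1.361, -0.928]
force: [-2.7, -1.2, 13.9]
width: 30.7
```

send_rows(
  targets=[
    [[0.19, 0, 0], 0],
    [[0.2, 0, 0], 0.06],
    [[0.2, 0, 0], 0.12],
    [[0.2, 0, 0], 0.18],
    [[0.2, 0, 0], 0.2],
  ],
)

```text
time: 8.3
tcp_pos: [536.6, 268.6, 73.1]
tcp_rot: [1.075, 1.283, -1.078]
force: [-3.3, -2.7, 17.0]
width: 30.6
```

```bash
python3 look.py w4
```

```text
8.3 [536.6 268.6  73.1] [-0.32  0.67 -0.31  1.99  0.39  0.55 -0.73] [-3.28 -2.73 16.99] [-0.41  0.73  0.21] 30.56036624962236
[[0.002, 0.984, 0.177], [-0.005, 0.177, -0.984], [-1.0, 0.001, 0.005]]
knob_top 0.6 [269.1 256.1] [535.9 268.5  95. ]
pointer_tip 0.63 [179.7 246.6] [523.8 305.2  66. ]
mark_tip 0.55 [205.1 307.8] [563.9 292.3  55. ]
button_top 0.83 [328.5 235.7] [534.1 195.9  63. ]
timer_left_end 0.64 [145.8 277.3] [540.2 321.4  33. ]
timer 0.57 [229.8 250.9] [535.2 245.2   8. ]
```

View pics/w4.png

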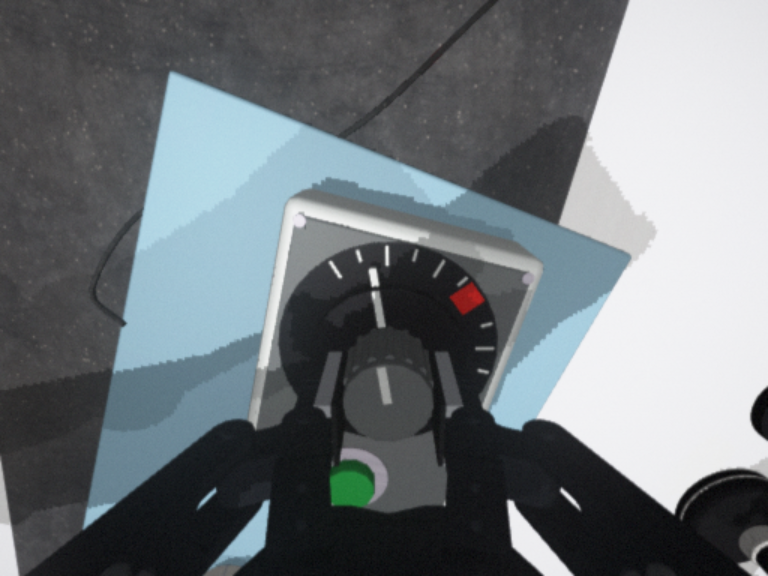

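The knob has turned about 0.2 rad (pointer at (377,285), mark at (467,298)) and the case hasn't moved. I'll continue with a small sideways correction.

send_rows(
  targets=[
    [[0.19, -0.02, 0.02], 0.05],
    [[0.19, -0.03, 0.02], 0.11],
    [[0.19, -0.03, 0.02], 0.17],
    [[0.19, -0.03, 0.02], 0.23],
    [[0.19, -0.03, 0.02], 0.29],
    [[0.19, -0.03, 0.02], 0.35],
    [[0.19, -0.03, 0.02], 0.4],
  ],
)

```text
time: 9.57
tcp_pos: [536.6, 268.5, 73.1]
tcp_rot: [1.369, 1.089, -1.371]
force: [-1.9, -1.2, 15.5]
width: 30.7
```

send_rows(
  targets=[
    [[0.19, -0.03, 0.03], 0.05],
    [[0.2, -0.03, 0.03], 0.11],
    [[0.2, -0.03, 0.03], 0.17],
    [[0.2, -0.03, 0.03], 0.23],
    [[0.2, -0.03, 0.03], 0.29],
    [[0.2, -0.02, 0.03], 0.35],
    [[0.2, -0.02, 0.03], 0.4],
  ],
)

```text
time: 10.45
tcp_pos: [536.6, 268.6, 73.1]
tcp_rot: [1.651, 0.84, -1.649]
force: [-1.7, -0.7, 16.7]
width: 30.8
```

```bash
python3 look.py w5
```

```text
10.45 [536.6 268.6  73.1] [-0.47  0.65 -0.1   1.99  0.14  0.5  -1.29] [-1.75 -0.68 16.66] [-0.22  0.75  0.17] 30.7704994876376
[[0.004, 0.812, -0.584], [-0.005, -0.584, -0.812], [-1.0, 0.006, 0.002]]
knob_top 0.83 [267.9 258.2] [537.9 269.3  95. ]
pointer_tip 0.81 [181.1 250.5] [556.  301.5  66. ]
mark_tip 0.66 [178.7 267.8] [563.1 294.1  55. ]
timer_left_end 0.68 [156.7 217.8] [541.9 320.   33. ]
timer_right_end 0.47 [176.3 268.1] [561.2 289.4  33. ]
timer 0.71 [224.9 269.8] [535.1 248.2   8. ]
```

View pics/w5.png

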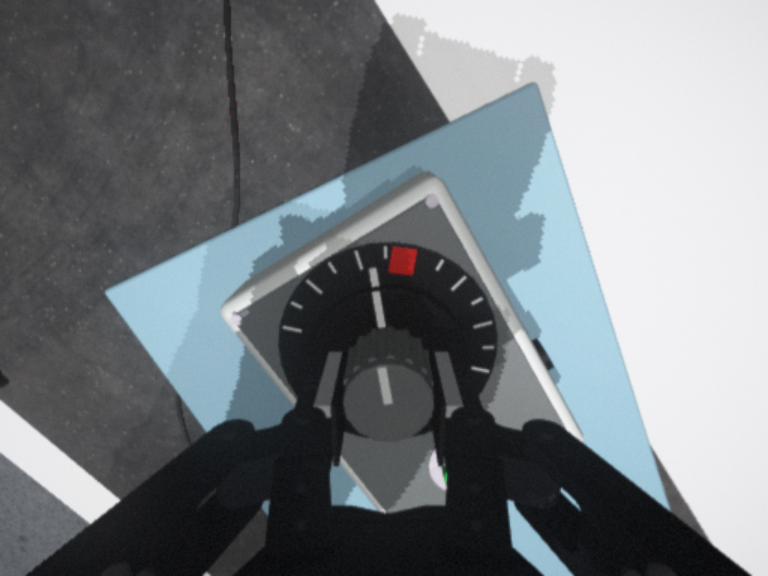

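Run:
```python
from h import *
C=cam('wrist'); ax=np.array([536.7,268.7])
for nm,p,zs in [('ptr tip',(374,268),(66,)),('ptr base',(382,326),(66,)),('mark',(403,261),(54,57,60,66)),('mark top',(404,248),(57,)),('mark bot',(402,274),(57,))]:
  for z in zs:
    d=ray_z(C,(p[1]/1.5,p[0]/1.5),z)[:2]-ax; print(nm,z,d.round(1),np.hypot(*d).round(1),np.arctan2(d[1],d[0]).round(3))
b=cv2.imread('pics/w5.png')
m=(b[...,2]>140)&(b[...,1]<60)&(b[...,0]<60); ys,xs=np.nonzero(m); print('red',xs.mean(),ys.mean(),xs.min(),xs.max(),ys.min(),ys.max())
```

```text
ptr tip 66 [19.6 34.3] 39.5 1.052
ptr base 66 [ 8.2 13.5] 15.8 1.027
mark 54 [28.3 27.2] 39.3 0.764
mark 57 [28.7 27.9] 40.1 0.772
mark 60 [29.1 28.7] 40.9 0.779
mark 66 [29.9 30.2] 42.5 0.792
mark top 57 [32. 32.] 45.3 0.785
mark bot 57 [25.3 23.8] 34.8 0.754
red 403.1946050096339 259.9922928709056 391 416 248 273
```

send_rows(
  targets=[
    [[0.19, -0.02, 0.03], 0.05],
    [[0.19, -0.02, 0.03], 0.1],
    [[0.19, -0.02, 0.03], 0.15],
    [[0.19, -0.02, 0.03], 0.2],
    [[0.19, -0.02, 0.03], 0.25],
    [[0.19, -0.02, 0.03], 0.27],
    [[0.19, -0.02, 0.03], 0.27],
  ],
)

```text
time: 11.72
tcp_pos: [536.6, 268.6, 73.1]
tcp_rot: [1.83, 0.639, -1.825]
force: [-2.7, -1.6, 15.7]
width: 31.0
```

```bash
python3 look.py w6
cat > chk.py <<'E'
from h import *
import sys
C=cam('wrist'); ax=np.array([536.7,268.7]); f=1.5
b=cv2.imread(f'pics/{sys.argv[1]}.png').astype(int)
m=(b[...,2]>140)&(b[...,1]<60)&(b[...,0]<60); ys,xs=np.nonzero(m)
d=ray_z(C,(ys.mean()/f,xs.mean()/f),57)[:2]-ax; am=np.arctan2(d[1],d[0]); print('mark',xs.mean(),ys.mean(),np.hypot(*d),am)
d=ray_z(C,nets.spot_point('wrist','pointer_tip')[0]['point'],66)[:2]-ax; print('ptr net',np.arctan2(d[1],d[0]))
# pointer: pixels white at 20..37 mm radius
ys,xs=np.nonzero(b.min(2)>130); P=np.array([ray_z(C,(y/f,x/f),66)[:2]-ax for y,x in zip(ys,xs) if 150<y<400 and 250<x<550])
r=np.hypot(*P.T); a=np.arctan2(P[:,1],P[:,0]); k=(r>17)&(r<35)&(abs(a-am)<.4); print(k.sum(), 'ptr',np.median(a[k]), a[k].std())
E
python3 chk.py w6
```

```text
11.725 [536.6 268.6  73.1] [-0.53  0.65 -0.03  2.    0.05  0.49 -1.48] [-2.75 -1.61 15.69] [-0.14  0.6   0.05] 31.03309503269738
[[0.005, 0.627, -0.779], [-0.005, -0.779, -0.627], [-1.0, 0.007, -0.001]]
knob_top 0.95 [270.4 258.8] [537.2 267.9  95. ]
pointer_tip 0.67 [179.7 249.7] [564.6 296.2  66. ]
mark_tip 0.62 [176.2 249.9] [563.7 295.6  55. ]
button_top 0.36 [267.8 258.9] [521.6 254.8  63. ]
timer_left_end 0.79 [169.6 202. ] [541.9 320.   33. ]
timer_right_end 0.73 [294.1 348.3] [531.  170.9  33. ]
timer 0.8 [222.5 277.1] [535.5 246.3   8. ]
mark 375.5042016806723 258.0189075630252 41.16875296195688 0.7673587743067112
ptr net 0.7768996977902382
230 ptr 0.7877169534133546 0.03018972174560984
```

View pics/w6.png

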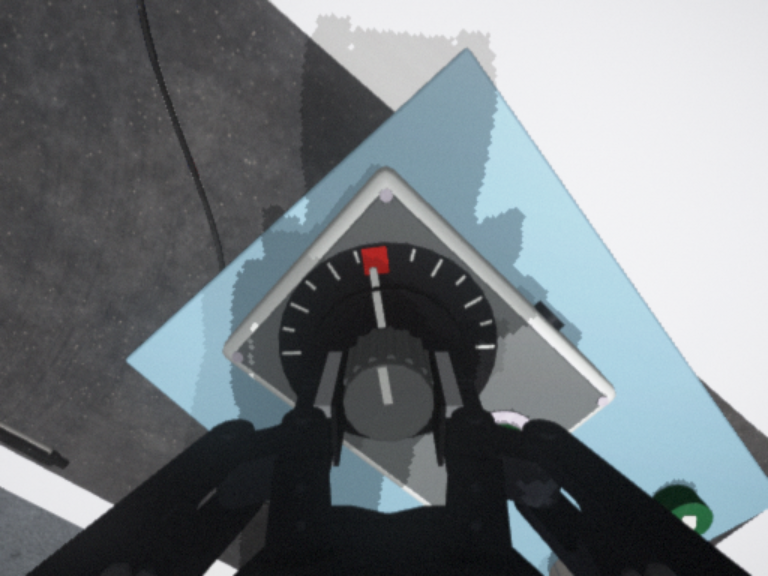

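The pointer is within about 0.015 rad of the mark. I'll make a small final turn, ease off the press, let go and lift.

send_rows(
  targets=[
    [[0.19, -0.02, 0.03], 0.015],
    [[0.19, -0.02, 0.03], 0.015],
    [[0.1, -0.01, 0.02], 0.01],
    [[0.05, 0, 0], 0],
    [[0.02, 0, 0], 0],
  ],
)

```text
time: 12.8
tcp_pos: [536.5, 268.6, 73.2]
tcp_rot: [1.831, 0.638, -1.826]
force: [-0.8, -0.0, 4.7]
width: 31.0
```

send_rows(
  targets=[
    [[0, 0, 0], 0],
    [[0, 0, 0], 0],
    [[0, 0, 0], 0],
    [[0, 0, 0], 0],
    [[-0.5, 0, 0], 0],
    [[-2, 0, 0], 0],
    [[-4, 0, 0], 0],
    [[-6, 0, 0], 0],
    [[-6.5, 0, 0], 0],
  ],
  hand=0.3,
)

```text
time: 13.92
tcp_pos: [537.4, 269.5, 140.6]
tcp_rot: [1.835, 0.639, -1.822]
force: [-0.3, -0.2, 0.3]
width: 55.2
```

```bash
python3 look.py w7; python3 chk.py w7
```

```text
13.925 [537.4 269.5 140.6] [-0.52  0.55 -0.03  1.97  0.04  0.62 -1.47] [-0.29 -0.19  0.3 ] [0.01 0.02 0.01] 55.24160258101171
[[0.008, 0.626, -0.78], [-0.002, -0.78, -0.626], [-1.0, 0.007, -0.005]]
knob_top 0.79 [216. 258.] [538.  268.7  95. ]
pointer_tip 0.56 [157.1 248.8] [563.1 297.9  66. ]
mark_tip 0.56 [156.8 251.8] [562.9 294.9  55. ]
button_top 0.51 [254.4 315.6] [530.1 195.2  63. ]
timer_left_end 0.88 [152.9 214.6] [540.8 320.7  33. ]
timer_right_end 0.8 [254.9 328.1] [527.9 167.5  33. ]
timer 0.84 [193.7 272.3] [537.5 248.3   8. ]
mark 378.1953125 229.0703125 39.181828562717875 0.7807811659709218
ptr net 0.8502585187804416
125 ptr 0.804092140123481 0.02839538066577421
```

View pics/w7.png

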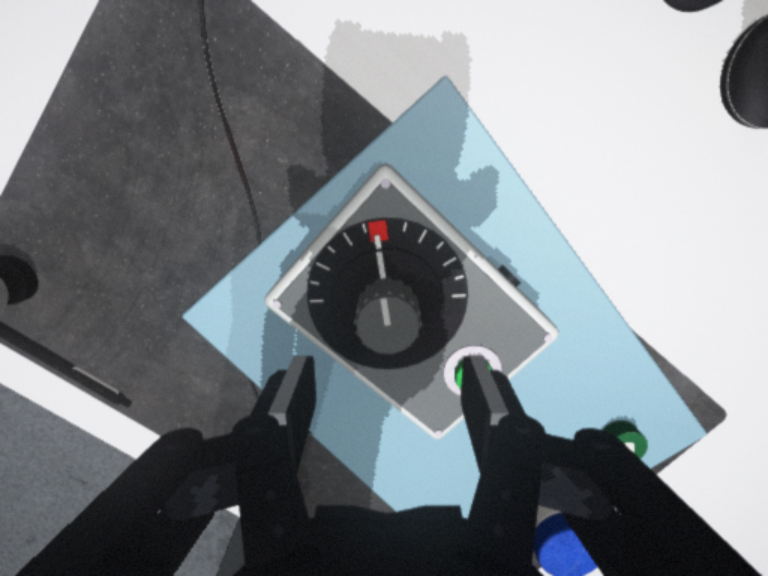

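The knob is free with its pointer at (378,238), aimed at the red mark (378,229), and the case hasn't moved. Next I'll close the gripper and move above the button, with the jaws turned across the knob's direction.

send_rows(
  targets=[
    [[0, 0.6, 0.5], -0.1],
    [[0, 1.4, 1.2], -0.25],
    [[0, 2.6, 2.4], -0.4],
    [[0, 3.8, 3.5], -0.55],
    [[0, 5, 4.5], -0.7],
    [[0, 5.4, 4.9], -0.85],
    [[0, 5.4, 4.9], -0.9],
    [[0, 5.4, 4.9], -0.9],
    [[0, 5.4, 4.9], -0.9],
  ],
  hand=-1,
  grip_force=20,
)

```text
time: 15.5
tcp_pos: [531.5, 196.0, 137.8]
tcp_rot: [1.203, 1.206, -1.205]
force: [0.1, -0.3, -0.4]
width: 0.1
```

```bash
python3 look.py w8
```

```text
15.5 [531.5 196.  137.8] [-0.23  0.53 -0.29  2.03  0.27  0.61 -0.69] [ 0.11 -0.3  -0.41] [-0.   -0.02 -0.06] 0.14683646545415516
[[0.003, 1.0, 0.005], [-0.005, 0.005, -1.0], [-1.0, 0.003, 0.005]]
knob_top 0.66 [110.9 266.8] [537.2 269.2  95. ]
pointer_tip 0.76 [ 69.6 303.2] [563.3 295.7  66. ]
mark_tip 0.52 [ 70.1 301.2] [563.5 296.1  55. ]
button_top 0.87 [203.3 258.8] [532.7 193.   63. ]
timer_left_end 0.96 [ 38.1 269.6] [540.6 320.7  33. ]
timer_right_end 0.94 [214.7 258.2] [532.5 169.   33. ]
timer 0.6 [129.2 265.3] [538.9 247.2   8. ]
```

View pics/w8.png

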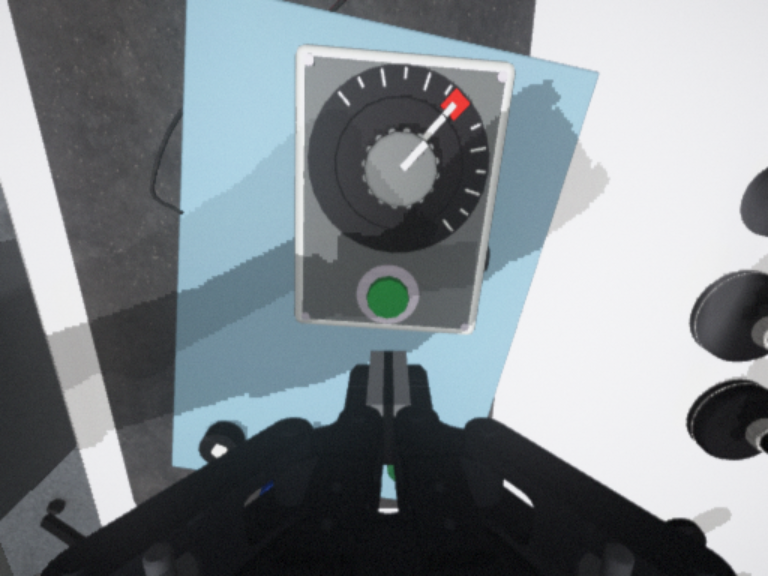

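The pointer lies on the red mark. The button is at (388,297), almost directly below the closed tips. I'll descend.

send_rows(
  targets=[
    [[2, 0.1, 0], 0],
    [[4, 0.1, 0], 0],
    [[5.6, 0.1, 0], 0],
    [[6.6, 0.1, 0], 0],
    [[7, 0.1, 0], 0],
    [[7, 0.1, 0], 0],
  ],
)

```text
time: 16.65
tcp_pos: [532.8, 195.7, 68.0]
tcp_rot: [1.203, 1.206, -1.204]
force: [0.6, -0.6, 0.3]
width: 0.1
```

send_rows(
  targets=[
    [[0.1, 0, 0], 0],
    [[0.2, 0, 0], 0],
    [[0.3, 0, 0], 0],
    [[0.4, 0, 0], 0],
    [[0.5, 0, 0], 0],
    [[0.5, 0, 0], 0],
  ],
)

```text
time: 17.4
tcp_pos: [532.9, 195.7, 63.0]
tcp_rot: [1.203, 1.206, -1.205]
force: [0.1, 0.4, 0.9]
width: 0.2
```

send_rows(
  targets=[
    [[0.1, 0, 0], 0],
    [[0.2, 0, 0], 0],
    [[0.3, 0, 0], 0],
    [[0.4, 0, 0], 0],
    [[0.4, 0, 0], 0],
  ],
)

```text
time: 18.02
tcp_pos: [532.9, 195.7, 59.0]
tcp_rot: [1.202, 1.206, -1.204]
force: [-0.9, -0.8, 2.6]
width: -0.1
```

send_rows(
  targets=[
    [[0.1, 0, 0], 0],
    [[0.15, 0, 0], 0],
    [[0.15, 0, 0], 0],
    [[0.15, 0, 0], 0],
  ],
)

```text
time: 18.52
tcp_pos: [532.9, 195.7, 58.1]
tcp_rot: [1.202, 1.206, -1.204]
force: [-1.4, -0.8, 8.1]
width: -0.5
```

The button has bottomed at z=58 with 8 N. I'll hold briefly, then lift clear.

send_rows(
  targets=[
    [[0.1, 0, 0], 0],
    [[0.1, 0, 0], 0],
    [[0, 0, 0], 0],
    [[-0.3, 0, 0], 0],
    [[-0.6, 0, 0], 0],
    [[-1.2, 0, 0], 0],
    [[-3, 0, 0], 0],
    [[-6, 0, 0], 0],
    [[-9, 0, 0], 0],
    [[-9, 0, 0], 0],
  ],
)

```text
time: 19.77
tcp_pos: [534.5, 197.2, 151.4]
tcp_rot: [1.207, 1.203, -1.199]
force: [0.7, -1.0, -0.5]
width: -0.1
```

```bash
python3 look.py w9; python3 chk.py w9
```

```text
19.775 [534.5 197.2 151.4] [-0.22  0.52 -0.3   2.02  0.26  0.63 -0.68] [ 0.66 -0.99 -0.53] [-0.03 -0.01  0.05] -0.06463811195201276
[[0.01, 1.0, 0.006], [-0.003, 0.006, -1.0], [-1.0, 0.01, 0.003]]
knob_top 0.75 [113.  262.5] [538.1 268.4  95. ]
pointer_tip 0.72 [ 71.8 294.6] [562.6 296.6  66. ]
mark_tip 0.58 [ 75.6 294.2] [563.8 294.5  55. ]
button_top 0.97 [197.1 254.4] [532.6 194.8  63. ]
timer_left_end 0.59 [ 43.5 262.4] [538.9 320.4  33. ]
timer_right_end 0.74 [212.  252.7] [530.8 167.4  33. ]
timer 0.83 [128.  258.8] [536.7 248.3   8. ]
mark 445.2823529411765 109.69411764705882 35.89147541290634 0.7982805933170982
ptr net 0.8655496957330311
0 ptr nan nan
  return _methods._mean(a, axis=axis, dtype=dtype,
  ret = ret.dtype.type(ret / rcount)
  ret = _var(a, axis=axis, dtype=dtype, out=out, ddof=ddof,
  arrmean = um.true_divide(arrmean, div, out=arrmean,
  ret = ret.dtype.type(ret / rcount)
```

View pics/w9.png

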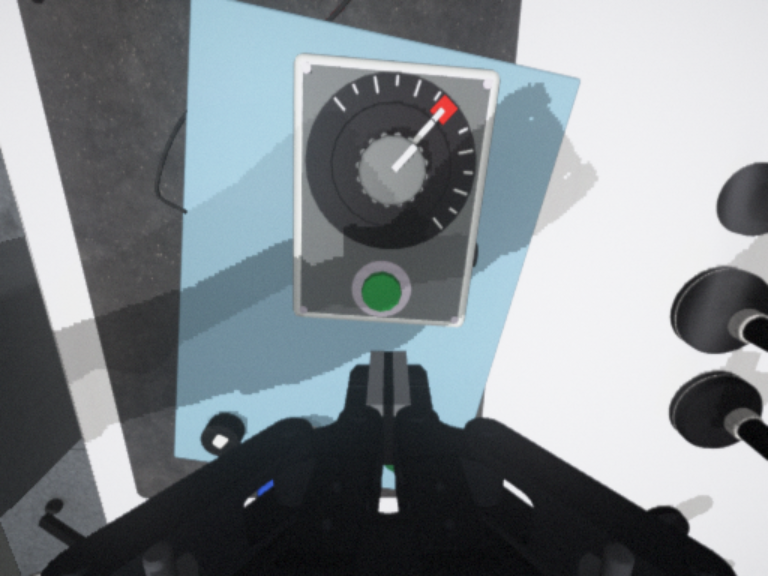

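The pointer is on the mark, the button is back up, the timer is in place and the arm is clear. I'll hand it in.

send_rows(
  targets=[
    [[-1, 0, 0], 0],
    [[-1, 0, 0], 0],
    [[-1, 0, 0], 0],
  ],
)

```text
time: 20.6
tcp_pos: [532.3, 196.2, 157.6]
tcp_rot: [1.202, 1.206, -1.205]
force: [0.7, 0.6, 0.7]
width: 0.1
```

```bash
python3 -c "from workcell import env; print(env.sign_off())"
```

```text
the job is handed in; nothing more can be done
None
```

The timer is set and started, and I handed the job in at about 20.6 s.

- **Knob:** I gripped it, pressed with about 14–17 N while turning it clockwise roughly 1.3 rad, then eased off and let go.
- **Start button:** I pressed it with the shut fingertips to its stop. The tips reached z = 58.1 mm with 8 N, well over the 3.4 N the spring needs. I then lifted clear so it could come back up.

**Last checks:**
- **Pointer:** the last picture shows it on the red mark. My measurement after letting go put it about 0.02 rad short, which is within the error of the method. The network's point read 0.07 rad short in the last two angle checks, though the picture did not show that. In the final check my own pointer fit found no pixels, so I relied on the picture.
- **Timer:** both ends stayed within a few mm of where they were first measured, about the networks' own scatter.
- **Jar and specimens:** the arm stayed well away from them while working. I did not measure them again at the end.

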